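Gauge two press bolsters and sort them

ROBOT

A 6-joint arm with a two-finger parallel gripper is mounted at the origin on the work surface. World frame = base frame: x ahead of the robot, y to its left, z up, the work surface at z = 0. Lengths are in m, angles in degrees, forces in N, time in s.
With the tool pointing down it reaches from about 0.325 to 0.85 m from the base axis. Payload 15.5 kg.
Tool frame: the origin (TCP) lies midway between the tips of the shut fingers; the grasp point (between the pads) lies 19 mm behind it; z points along the fingers, y is the line along which they close (so a half turn about z gives the same grasp; the last joint's range is limited). The gripper opens to 91 mm and grips with 3 to 60 N. Pads are 32 mm wide; open, the fingers measure 118 mm over their backs; the gripper's body (76 mm by 178 mm) begins 60 mm behind the grasp point.
Start: joints at [70.044, 28.281, 77.091, -0, 74.628, -5.472], TCP at [0.156, 0.605, 0.214] pointing down, gripper open.
Joint ranges: [-166.48, 166.48], [-47.26, 123.95], [12.59, 153.08], [-70.14, 250.14], [6.76, 159.57], [-176.63, 176.63]. Speed limits (degrees/s): [108.29, 108.29, 147.25, 172.46, 172.46, 172.46].

INTERFACE

Orientations are given as a 3x3 rotation matrix whose columns are the frame's x, y, z axes.
In Python, from bench import ctrl gives the robot as it stands. The module is installed in compiled form; this text tells all that it offers. Calls block until the motion is done:
- ctrl.goto(position, orientation): joint-space move of the TCP to a pose.
- ctrl.move_l(position, vel=0.15, ori=None, contact_N=None): straight line of the TCP; ori=None keeps the orientation; vel is the mean speed in m/s. With contact_N (N) it stops when the force on the tool has changed by that much, and returns True; else False.
- ctrl.movej(angles): joint-space move.
- ctrl.command_gripper(opening): opening from 0.0 (shut) to 1.0 (fully open); the grip force is fixed at half the most; returns when the fingers have stopped.
- ctrl.sleep(seconds).
- ctrl.ik(position, orientation): joint angles nearest the present ones, or None.
- ctrl.read_camera(name): name is "scene" or "top"; returns the picture (400x640x3 uint8, blue, green, red); there is no depth.
- ctrl.camera_params(name): a dict with "fx", "fy", "cx", "cy" (pixels), "D" ([k1, k2, p1, p2, k3] as OpenCV has them; the pictures are not rectified), "pose" (4x4, takes a point from camera to world coordinates). Camera axes: x right, y up, looking along -z (the intrinsics and any distortion apply to the point x, -y, -z); pixel columns grow to the right and rows downward; lengths in m; the calibration is good to about 2 mm. A picture is of the moment at which its call begins. camera_params takes no time and is no camera call.
A pose or a line that the arm cannot do raises ctrl.MotionError and nothing moves.
- ctrl.sign_off(): hands the job in; it is judged then, once.
Readings, each from a call of its own:
- ctrl.current_t(): time.
- ctrl.current_q(): joint angles.
- ctrl.current_dq(): joint speeds.
- ctrl.current_effort(): joint torques, N m.
- ctrl.current_tool_pos(): TCP position.
- ctrl.current_eef_rot(): TCP orientation.
- ctrl.current_contact_force(): force on the tool from outside, world axes, zero at the start.
- ctrl.current_wrist_torque(): the same for the moment, N m.
- ctrl.current_grip_width(): opening from 0.0 (shut) to 1.0 (fully open).
- ctrl.current_grasp_force(): force on a finger pad.
Only numpy, scipy, OpenCV 4.12 (cv2) and the standard library are available. Lean on these libraries where they do the work, as an engineer would, in place of code of your own. Each camera call takes 0.05 s, during which the arm holds its last target. There are 200 camera calls.

TASK

Try the steel plug gauge in the holes of the two square steel bolster blocks: find the one that it passes, pushing the gauge down in that block's hole until its collar lies on the block. Stand the gauge back in its wooden stand, set the block that passes down flat in the square wooden tray and the other one flat in the round metal dish, gently and without dropping them, and leave everything else on the bench alone.

Things in the scene. Friction and masses are not known exactly. Their poses are not given: they have to be found in the camera images.
- bolster_a: square steel bolster block, 50 x 50 x 30 mm, about 0.4 kg, lying flat on the bench with a vertical hole through its middle; the mouth of the hole is 22 mm wide. Either the hole stays 22 mm wide right through (the gauge passes), or 12 mm below the mouth it narrows to 14 mm (the gauge stops there, its collar 14 mm above the block). One of the two blocks is of each kind, not known which; they look alike outside. Origin: centre of the underside; z up, x and y square to the sides
- bolster_b: square steel bolster block, 50 x 50 x 30 mm, about 0.4 kg, lying flat on the bench with a vertical hole through its middle; the mouth of the hole is 22 mm wide. Either the hole stays 22 mm wide right through (the gauge passes), or 12 mm below the mouth it narrows to 14 mm (the gauge stops there, its collar 14 mm above the block). One of the two blocks is of each kind, not known which; they look alike outside. Origin: centre of the underside; z up, x and y square to the sides
- gauge: steel plug gauge, 76 mm tall, about 0.16 kg, upright, turned: from below a plain pin 20 mm in diameter and 26 mm long with a slightly rounded edge, a collar 40 mm in diameter and 4 mm thick, then a round dark handle 20 mm in diameter and 46 mm long to hold it by. Origin: centre of the pin's lower end; z points up along it to the handle
- stand: dark wooden block 64 x 64 x 34 mm, fixed to the bench, with a vertical 30 mm hole in its middle; the gauge stands in it, pin down, its collar on the top of the block (pin end 8 mm above the bench). Origin: centre of the underside; z up
- tray: square wooden tray, 150 x 150 mm outside, fixed to the bench, rim 5 mm thick and 14 mm high, floor 5 mm thick, no lid. Origin: centre of the underside; z up, x and y square to the sides
- dish: round shallow aluminium dish, 160 mm across the rim and 14 mm high, fixed to the bench, flat floor 5 mm thick and about 140 mm across. Origin: centre of the underside; z up
- jar_left: bystander: glass jar with a steel cap, 64 mm in diameter, 70 mm tall. Origin: centre of the underside
- jar_right: bystander: glass jar with a steel cap, 64 mm in diameter, 70 mm tall. Origin: centre of the underside
- knife: bystander: yellow snap-blade knife, 150 x 22 x 12 mm, lying along its y axis. Origin: underside, near the middle
- tape: bystander: grey roll of tape lying flat, 72 mm across, 18 mm high. Origin: centre of the underside
- scissors: bystander: black-handled scissors, about 180 mm long, lying along its x axis, 10 mm high. Origin: on the underside at the pivot
- glue: bystander: white glue bottle, 48 mm in diameter, 110 mm tall. Origin: centre of the underside
There are look-alikes about, which are no part of the job. Leave any green look-alike of the bolster_a alone.

How it is judged:
By the outcome, as a careful person would: the job done as asked, in the order asked, and still so for the second after the job is handed in, with the robot touching nothing.
It also fails if it takes over 72 s, if anything falls off the work surface, if the arm or the gripper's body presses on something with over 40 N, if the wrist force passes 120 N, or if a joint passes its speed limit or range.

## Working session

There is one attempt and no reset: what is moved stays moved. The work goes in short steps, each a Python script; the robot and the scene stay as the last script left them, time stands still between calls to the robot, and variables do not carry over. Pictures are saved under pics/ and viewed, at most 10 in all, crops included, and the job is handed in when it is done.

```bash
mkdir -p pics; python3 - <<'E'
from bench import ctrl
import cv2,numpy as np
for n in("scene","top"):
    im=ctrl.read_camera(n); cv2.imwrite(f"pics/{n}0.png",im)
    p=ctrl.camera_params(n); print(n,{k:(np.round(v,4).tolist()) for k,v in p.items()})
print(ctrl.current_t(),ctrl.current_eef_rot().round(3) if hasattr(ctrl.current_eef_rot(),'round') else ctrl.current_eef_rot())
E
```

```text
scene {'fx': 497.5463, 'fy': 497.5463, 'cx': 322.1833, 'cy': 199.9709, 'D': [-0.0557, 0.0, 0.0, 0.0, 0.0], 'pose': [[0.8207, -0.2886, 0.4931, 1.1695], [0.5712, 0.4332, -0.6972, -0.8644], [-0.0124, 0.8538, 0.5204, 0.7037], [0.0, 0.0, 0.0, 1.0]]}
top {'fx': 422.4095, 'fy': 422.4095, 'cx': 316.0283, 'cy': 200.137, 'D': [-0.075, 0.0, 0.0, 0.0, 0.0], 'pose': [[0.024, 0.987, -0.1586, 0.3974], [-0.9996, 0.0209, -0.0209, -0.0395], [-0.0173, 0.1591, 0.9871, 1.0751], [0.0, 0.0, 0.0, 1.0]]}
0.1 [[-0.968  0.25  -0.   ]
 [ 0.25   0.968 -0.001]
 [ 0.    -0.001 -1.   ]]
```

View pics/top0.png

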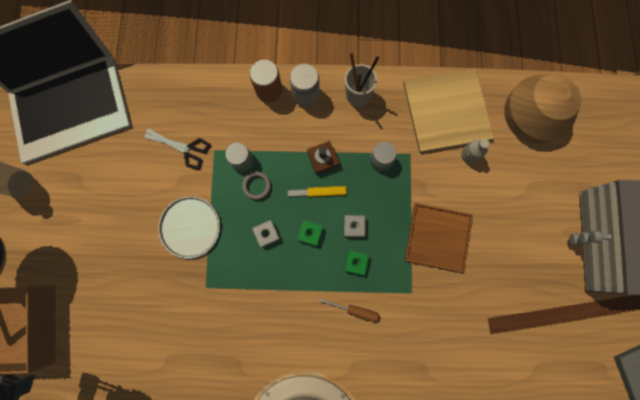

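View pics/scene0.png

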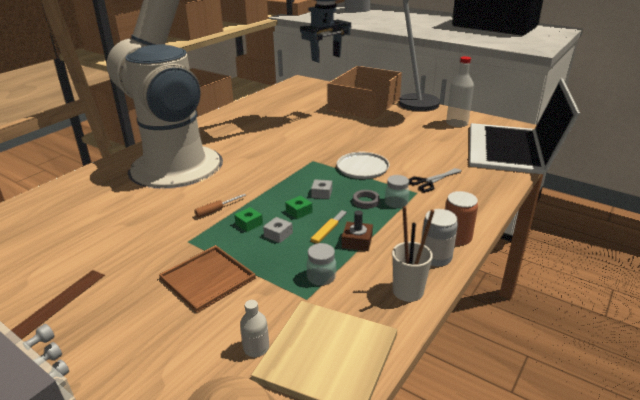

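The top view shows grey bolsters at (265,234) and (355,226), with green look-alikes at (311,234) and (357,263), which I'll leave alone. The gauge and stand are at (322,157), the dish at (190,228) and the tray at (439,238). The scene view agrees. Next I'll take a close crop.

```bash
cat > h.py <<'E'
from bench import ctrl
import cv2,numpy as np
def K(n):
    p=ctrl.camera_params(n); return p,np.array([[p["fx"],0,p["cx"]],[0,p["fy"],p["cy"]],[0,0,1]]),np.array(p["D"]),np.array(p["pose"])
def px2w(n,uv,z):
    p,k,D,T=K(n); u=cv2.undistortPoints(np.array(uv,float).reshape(-1,1,2),k,D).reshape(-1,2)
    d=np.c_[u[:,0],-u[:,1],-np.ones(len(u))]@T[:3,:3].T
    o=T[:3,3]; z=np.broadcast_to(z,len(u)); return o+d*((z-o[2])/d[:,2])[:,None]
def w2px(n,P):
    p,k,D,T=K(n); c=(np.array(P,float).reshape(-1,3)-T[:3,3])@T[:3,:3]
    return cv2.projectPoints(c*[1,-1,-1],np.zeros(3),np.zeros(3),k,D)[0].reshape(-1,2)
E
python3 - <<'E'
import cv2,numpy as np
im=cv2.imread("pics/top0.png")
a=cv2.resize(im[205:265,245:385],None,fx=5.5,fy=5.5,interpolation=cv2.INTER_CUBIC)   # 770x330
b=cv2.resize(im[135:180,300:345],None,fx=5.5,fy=5.5,interpolation=cv2.INTER_CUBIC)  #247
out=np.zeros((330+250,770,3),np.uint8); out[:330,:]=a[:, :770]; out[330:330+b.shape[0],:b.shape[1]]=b
s=cv2.imread("pics/scene0.png")
c=cv2.resize(s[205:255,335:385],None,fx=5,fy=5,interpolation=cv2.INTER_CUBIC); out[330:580,260:510]=c
d=cv2.resize(s[175:202,305:340],None,fx=5,fy=5,interpolation=cv2.INTER_CUBIC); out[330:330+d.shape[0],520:520+d.shape[1]]=d
d=cv2.resize(s[215:245,258:298],None,fx=5,fy=4,interpolation=cv2.INTER_CUBIC); out[460:460+d.shape[0],520:520+d.shape[1]]=d
cv2.imwrite("pics/crop1.png",out)
E
```

```text
(no output)
```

View pics/crop1.png

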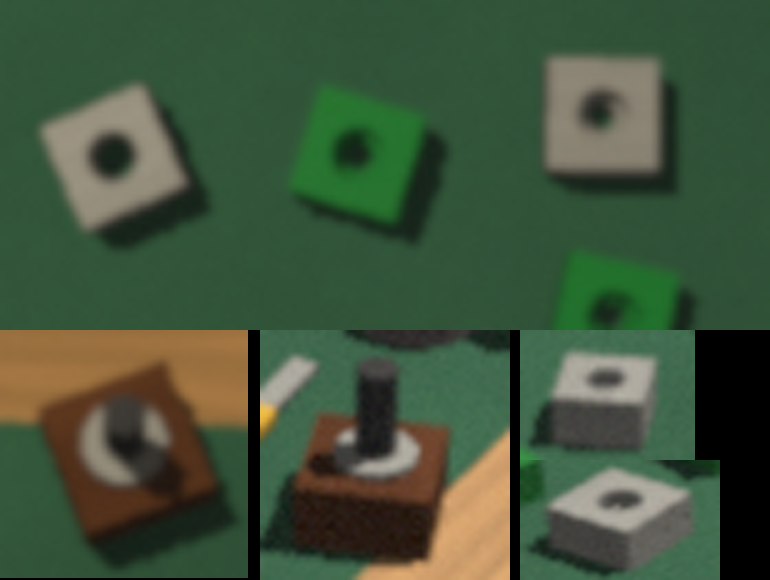

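```bash
python3 - <<'E'
from h import *
f=lambda x,s,o:(np.array(x,float)+.5)/s-.5+o
def rect(name,c,z):
    w=px2w("top",c,z); e=[w[(i+1)%4]-w[i] for i in range(4)]
    print(name,w.mean(0).round(4),"edges",[round(float(np.linalg.norm(v)),4) for v in e],"ang",[round(float(np.degrees(np.arctan2(v[1],v[0]))%90),1) for v in e])
L=f([(40,127),(141,83),(189,186),(85,233)],5.5,[245,205])
R=f([(545,57),(662,57),(662,174),(545,173)],5.5,[245,205])
rect("L",L,.03);rect("R",R,.03)
h=[f([111,156],5.5,[245,205]),f([601,112],5.5,[245,205])]; print("holes",px2w("top",h,.03).round(4))
im=cv2.imread("pics/top0.png")
g=im.astype(int); m=((g.max(2)-g.min(2)<45)&(g.min(2)>95)).astype(np.uint8)
for (x0,y0) in((265,234),(355,226)):
    s=np.zeros_like(m); s[y0-18:y0+18,x0-18:x0+18]=m[y0-18:y0+18,x0-18:x0+18]
    c=max(cv2.findContours(s,0,1)[0],key=cv2.contourArea); rect("thr",cv2.boxPoints(cv2.minAreaRect(c)),.03)
rect("stand",f([(40,78),(167,32),(218,160),(93,208)],5.5,[300,135]),.034)
print("gauge top",px2w("top",[f([123,78],5.5,[300,135])],.084),"collar",px2w("top",[f([125,113],5.5,[300,135])],.038))
print("scene gauge top",px2w("scene",[f([117,36],5,[335,205])],.084),"collar",px2w("scene",[f([117,122],5,[335,205])],.038))
print("scene holes",px2w("scene",[f([85,49],5,[305,175]),((100.5)/5-.5+258,(40.5)/4-.5+215)],.03))
print("dish,tray",px2w("top",[(190,228),(439.5,238.5)],.014))
print("jars,tape,knife", px2w("top",[(239,154),(384,152)],.07).round(3).tolist(),px2w("top",[(257,186),(318,192)],.012).round(3).tolist())
E
```

```text
L [0.4796 0.1068 0.03  ] edges [0.0498, 0.0518, 0.0512, 0.0524] ang [25.0, 27.1, 25.8, 25.5]
R [ 0.5036 -0.1139  0.03  ] edges [0.053, 0.053, 0.0526, 0.0525] ang [1.2, 0.4, 0.7, 0.8]
holes [[ 0.4801  0.108   0.03  ]
 [ 0.505  -0.1127  0.03  ]]
thr [0.4804 0.1077 0.03  ] edges [0.0502, 0.0497, 0.0499, 0.0496] ang [25.5, 26.1, 25.4, 26.5]
thr [ 0.505  -0.1131  0.03  ] edges [0.0448, 0.0448, 0.0445, 0.0448] ang [1.2, 0.4, 1.2, 0.8]
stand [ 0.678  -0.0328  0.034 ] edges [0.0629, 0.0655, 0.0618, 0.0666] ang [21.7, 22.0, 22.7, 23.0]
gauge top [[ 0.68319271 -0.0298494   0.084     ]] collar [[ 0.67979593 -0.03068157  0.038     ]]
scene gauge top [[ 0.68075701 -0.03143037  0.084     ]] collar [[ 0.68327392 -0.03332933  0.038     ]]
scene holes [[ 0.48291268  0.1046165   0.03      ]
 [ 0.50687403 -0.11530413  0.03      ]]
dish,tray [[ 0.48919512  0.30249568  0.014     ]
 [ 0.47688386 -0.32962117  0.014     ]]
jars,tape,knife [[0.67, 0.175, 0.07], [0.682, -0.182, 0.07]] [[0.602, 0.136, 0.012], [0.589, -0.022, 0.012]]
```

```bash
cat >> h.py <<'E'
def R(a):
    a=np.radians(a); y=np.array([np.cos(a),np.sin(a),0]); z=np.array([0,0,-1.]); return np.c_[np.cross(y,z),y,z]
def st(s=""): print(s,"t",round(ctrl.current_t(),2),np.round(ctrl.current_tool_pos(),4),"grip mm",round(ctrl.current_grip_width()*91,2),"F",np.round(ctrl.current_contact_force(),1))
def squeeze(x,y,angs,z=0.007,op=.75,hop=.045):
    ctrl.command_gripper(op)
    for i,a in enumerate(angs):
        ctrl.goto([x,y,hop],R(a)) if i else ctrl.goto([x,y,hop+.02],R(a))
        ctrl.move_l([x,y,z],vel=.15); ctrl.command_gripper(0); st(f"sq{a}")
        ctrl.command_gripper(op); ctrl.move_l([x,y,hop],vel=.25)
E
python3 - <<'E'
from h import *
for p,aa in(((.481,.1065,.007),(25.7,115.7,-64.3)),((.5055,-.1135,.007),(.8,90.8,-89.2)),((.681,-.031,.043),(0,90,-90))):
    for a in aa: q=ctrl.ik(p,R(a)); print(a,None if q is None else np.round(q,0).tolist())
squeeze(.481,.1065,[25.7,115.7]); st("end")
E
```

```text
25.7 [6.0, 36.0, 107.0, -0.0, 37.0, -20.0]
115.7 [6.0, 36.0, 107.0, -0.0, 37.0, -110.0]
-64.3 [6.0, 36.0, 107.0, -0.0, 37.0, 70.0]
0.8 [-19.0, 37.0, 103.0, -0.0, 39.0, -20.0]
90.8 [-19.0, 37.0, 103.0, -0.0, 39.0, -110.0]
-89.2 [-19.0, 37.0, 103.0, -0.0, 39.0, 70.0]
0 [-8.0, 43.0, 77.0, -0.0, 59.0, -8.0]
90 [-8.0, 43.0, 77.0, -0.0, 59.0, -98.0]
-90 [-8.0, 43.0, 77.0, -0.0, 59.0, 82.0]
sq25.7 t 3.79 [0.4815 0.1066 0.0077] grip mm 49.72 F [-1.1  1.   9.1]
sq115.7 t 6.87 [0.4813 0.1067 0.0077] grip mm 49.61 F [-1.2  2.   9.5]
end t 7.66 [0.4818 0.1066 0.046 ] grip mm 68.12 F [ 0.6  0.2 -0.4]
```

```bash
python3 - <<'E'
from h import *
ctrl.move_l([.481,.1065,.1],vel=.25)
ctrl.goto([.5055,-.1135,.1],R(.8))
squeeze(.5055,-.1135,[.8,-89.2]); 
# gauge: squeeze at -90, then hold at 0
ctrl.move_l([.5055,-.1135,.15],vel=.25)
x,y=.681,-.031
ctrl.goto([x,y,.125],R(-90)); ctrl.command_gripper(.5)
ctrl.move_l([x,y,.046],vel=.12); ctrl.command_gripper(0); st("g-90"); ctrl.command_gripper(.5)
ctrl.move_l([x,y,.1],vel=.25); ctrl.goto([x,y,.1],R(0)); ctrl.move_l([x,y,.046],vel=.12); ctrl.command_gripper(0); st("g0")
ctrl.move_l([x,y,.13],vel=.2); st("lift")
cv2.imwrite("pics/s1.png",ctrl.read_camera("scene"))
E
```

```text
sq0.8 t 10.93 [ 0.5057 -0.1136  0.0078] grip mm 49.84 F [-2.1  0.5 10.7]
sq-89.2 t 14.0 [ 0.5059 -0.1136  0.0077] grip mm 50.04 F [-0.1  0.8  8.4]
g-90 t 18.02 [ 0.6812 -0.031   0.0464] grip mm 19.37 F [-0.7 -0.1  5.9]
g0 t 21.55 [ 0.6812 -0.031   0.0464] grip mm 19.43 F [-0.1 -0.5  6.2]
lift t 22.12 [ 0.6804 -0.031   0.1291] grip mm 19.22 F [-0.4 -0.7 -3.1]
```

View pics/s1.png

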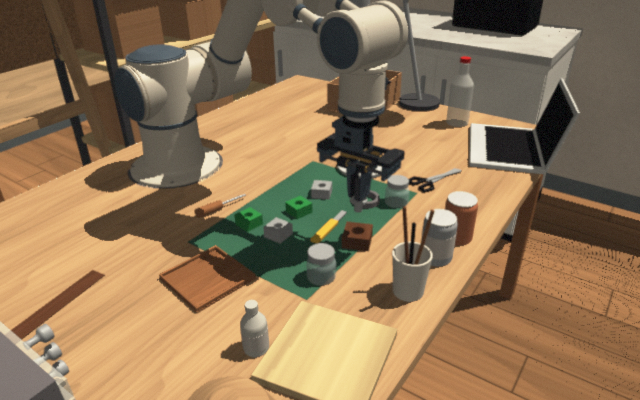

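The gauge is held upright in the gripper at about (362,190), and the stand is empty at (358,235). I'll try the right block first.

```bash
cat >> h.py <<'E'
def probe(x,y,z=.040,N=8):
    "lower the gauge at x,y; search a little if it lands on the top face (TCP 0.0684)"
    for dx,dy in[(0,0),(.001,0),(-.001,0),(0,.001),(0,-.001)]:
        ctrl.move_l([x+dx,y+dy,.075],vel=.1)
        c=ctrl.move_l([x+dx,y+dy,z],vel=.06,contact_N=N); p=ctrl.current_tool_pos(); st(f"probe {dx,dy} {c}")
        if p[2]<.063: return p[2],x+dx,y+dy
    return p[2],x,y
E
python3 - <<'E'
from h import *
x,y=.5055,-.1135
ctrl.goto([x,y,.085],R(0)); st("above")
print(probe(x,y)); cv2.imwrite("pics/s2.png",ctrl.read_camera("scene")[150:290,200:420].repeat(3,0).repeat(3,1))
ctrl.move_l([x,y,.10],vel=.2); st()
E
```

```text
above t 22.98 [ 0.5059 -0.1136  0.0846] grip mm 19.55 F [ 0.1 -0.  -1.7]
probe (0, 0) True t 23.64 [ 0.5059 -0.1136  0.0548] grip mm 19.61 F [ 0.3 -0.2 -1.2]
(np.float64(0.05478703358154047), 0.5055, -0.1135)
 t 24.06 [ 0.5058 -0.1136  0.1003] grip mm 19.19 F [ 0.5 -0.5 -1.4]
```

View pics/s2.png

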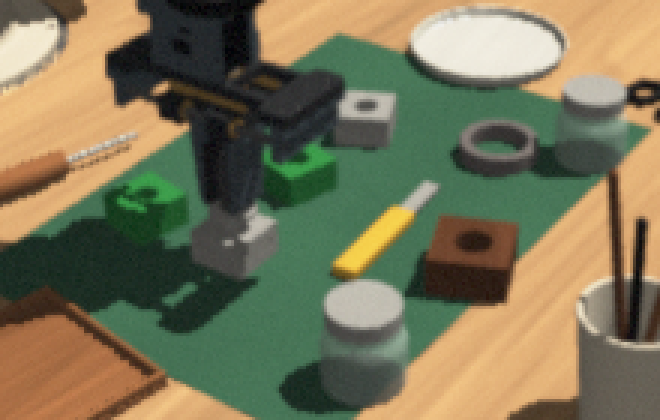

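The gauge went into the right block's hole at (235,235) and stopped with its collar above the block. The force reading after the stop is ambiguous, so I'll probe again with a firmer threshold before trying the left block.

```bash
python3 - <<'E'
from h import *
x,y=.5055,-.1135
ctrl.move_l([x,y,.065],vel=.12); c=ctrl.move_l([x,y,.042],vel=.05,contact_N=15); st(f"R again {c}")
ctrl.move_l([x,y,.085],vel=.2); ctrl.move_l([x,y,.12],vel=.2)
x,y=.481,.1065
ctrl.goto([x,y,.09],R(0)); print(probe(x,y,z=.039,N=12)); ctrl.sleep(.2); st("L in")
E
```

```text
R again True t 24.84 [ 0.5058 -0.1136  0.0524] grip mm 19.38 F [-0.9  0.4 -0.8]
probe (0, 0) True t 27.28 [0.4803 0.1064 0.0382] grip mm 19.45 F [-0.4  0.7  5.5]
(np.float64(0.03816807763369588), 0.481, 0.1065)
L in t 27.48 [0.4804 0.1065 0.0382] grip mm 19.4 F [-1.  -0.2  6.3]
```

```bash
python3 - <<'E'
from h import *
im=ctrl.read_camera("scene"); cv2.imwrite("pics/s3.png",cv2.resize(im[130:230,260:390],None,fx=6,fy=6,interpolation=cv2.INTER_CUBIC))
x,y=.481,.1065
c=ctrl.move_l([x,y,.034],vel=.04,contact_N=12); st(f"push {c}")
E
```

```text
push True t 27.74 [0.4803 0.1065 0.0343] grip mm 19.23 F [-1.7 -0.2  8.4]
```

View pics/s3.png

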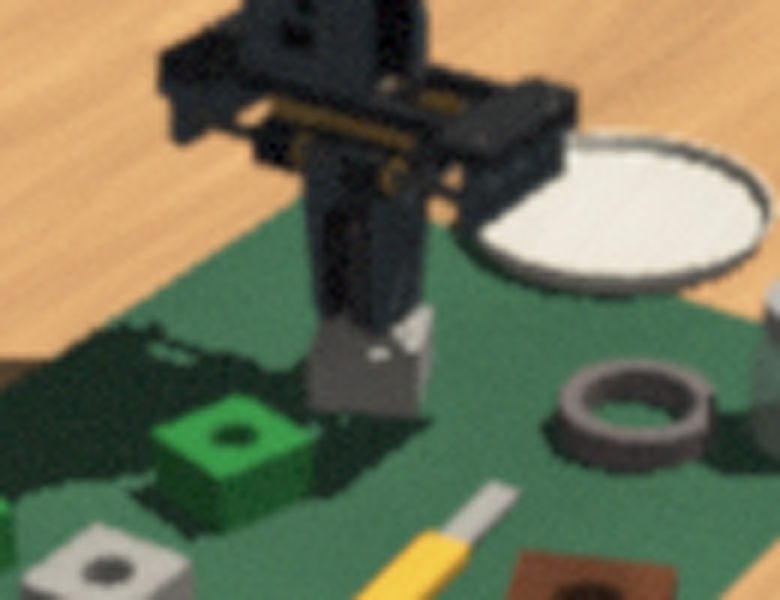

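The gauge's collar sits on the left block at about (370,350): the fingertips are at z 0.034, level with the collar top, so L passes and R blocks it. Next I'll put the gauge back in its stand.

```bash
python3 - <<'E'
from h import *
x,y=.481,.1065
ctrl.move_l([x,y,.07],vel=.15); ctrl.move_l([x,y,.13],vel=.25); st("up")
x,y=.681,-.031
ctrl.goto([x,y,.11],R(0)); ctrl.move_l([x,y,.055],vel=.12)
c=ctrl.move_l([x,y,.0365],vel=.04,contact_N=6); st(f"stand {c}")
ctrl.command_gripper(.5); ctrl.move_l([x,y,.13],vel=.2); st("released")
cv2.imwrite("pics/s4.png",cv2.resize(ctrl.read_camera("scene")[190:270,300:420],None,fx=5,fy=5))
E
```

```text
up t 28.52 [0.481  0.1065 0.1296] grip mm 19.47 F [ 0.2  0.5 -2.1]
stand True t 30.53 [ 0.681  -0.031   0.0382] grip mm 19.48 F [-1.7  0.3 10.3]
released t 31.73 [ 0.6806 -0.031   0.1297] grip mm 45.46 F [-1.2 -0.4  0.2]
```

View pics/s4.png

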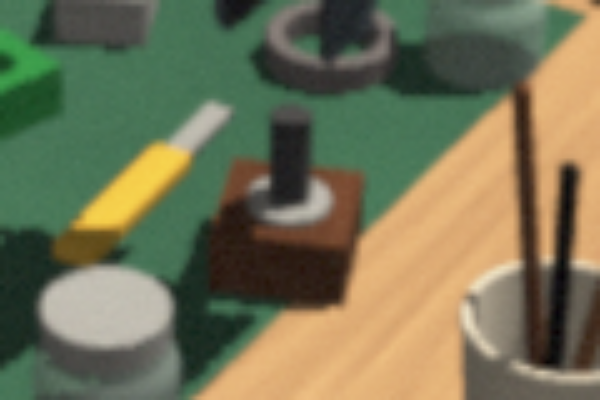

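The gauge is upright in its stand, collar seated at (290,200). Next come the blocks: L to the tray, R to the dish.

```bash
cat >> h.py <<'E'
def place(x,y,a,X,Y,A):
    ctrl.goto([x,y,.08],R(a)); ctrl.command_gripper(.75); ctrl.move_l([x,y,.005],vel=.12); ctrl.command_gripper(0); st("grip")
    ctrl.move_l([x,y,.13],vel=.2); st("lift"); ctrl.goto([X,Y,.13],R(A)); ctrl.move_l([X,Y,.03],vel=.15); ctrl.sleep(.2)
    c=ctrl.move_l([X,Y,.0085],vel=.025,contact_N=5); st(f"down {c}")
    ctrl.command_gripper(.68); ctrl.move_l([X,Y,.13],vel=.2); st("off")
E
python3 - <<'E'
from h import *
place(.481,.1065,25.7,.477,-.330,-7)
cv2.imwrite("pics/s5.png",cv2.resize(ctrl.read_camera("scene")[215:325,140:290],None,fx=4,fy=4))
E
```

```text
grip t 34.49 [0.4812 0.1065 0.0055] grip mm 49.7 F [-1.9  0.1  7.6]
lift t 35.27 [0.4804 0.1064 0.1292] grip mm 49.81 F [ 0.5  0.2 -4.4]
down True t 38.62 [ 0.4768 -0.3298  0.0103] grip mm 49.94 F [ 0.2 -0.1  6.3]
off t 39.78 [ 0.4766 -0.3296  0.1292] grip mm 62.41 F [-0.1 -0.2 -0.1]
```

View pics/s5.png

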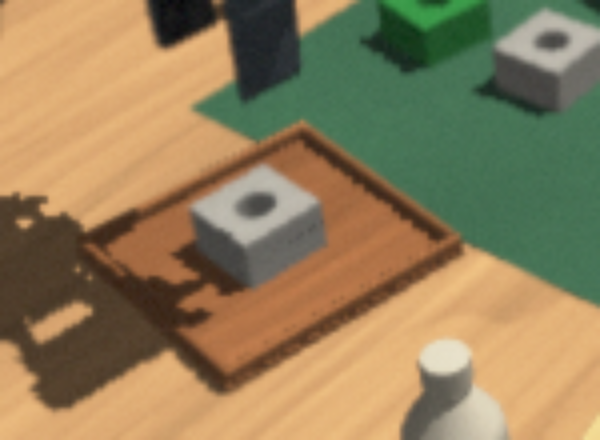

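The passing block lies flat in the tray, with its top at (255,205). R goes to the dish next. I'll close along y, because the green block is near in −x.

```bash
python3 - <<'E'
from h import *
place(.5055,-.1135,-89.2,.489,.3025,-60)
ctrl.goto([.35,.35,.25],R(-40)) if ctrl.ik([.35,.35,.25],R(-40)) is not None else None
st(); a=ctrl.read_camera("top"); s=ctrl.read_camera("scene")
o=np.zeros((520,800,3),np.uint8); o[:400,:640]=a; o[400:520,:160]=s[120:240,300:460]
o[400:520,200:500]=cv2.resize(s[140:200,320:470],None,fx=2,fy=2)
cv2.imwrite("pics/f.png",o)
E
```

```text
grip t 43.02 [ 0.5058 -0.1136  0.0055] grip mm 49.61 F [-1.  -0.2  7.9]
lift t 43.79 [ 0.5048 -0.1133  0.1291] grip mm 49.86 F [-0.2 -0.1 -3.7]
down True t 47.08 [0.4888 0.3024 0.0103] grip mm 49.38 F [0.5 0.2 5.1]
off t 48.24 [0.4885 0.3022 0.1292] grip mm 61.93 F [-0.5 -0.2 -0.4]
 t 49.02 [0.3505 0.3497 0.2489] grip mm 61.67 F [ 0.3 -0.1 -0. ]
```

View pics/f.png

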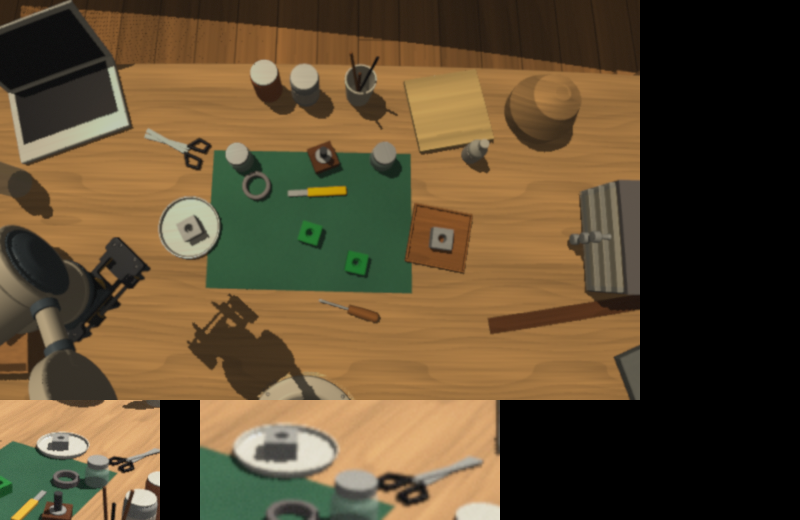

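The block that fails lies in the dish (190,229) and the one that passes lies in the tray (441,238). The gauge is in its stand (322,157), and everything else is where it was.

```bash
python3 -c "
from bench import ctrl
print(ctrl.sign_off())"
```

```text
the job is handed in; nothing more can be done
None
```

The job is done and handed in at about 49 s: the gauge passed the left block, which now lies flat in the tray, the block that stopped it lies flat in the dish, the gauge is back in its stand, and nothing else on the bench was moved.

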